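# Secure the tow pin with its R-clip

### The arm

A 6-joint arm with a two-finger parallel gripper is mounted at the origin on the work surface. World frame = base frame: x ahead of the robot, y to its left, z up, the work surface at z = 0. Lengths are in m, angles in rad, forces in N, time in s.
With the tool pointing down it reaches from about 0.275 to 0.75 m from the base axis. Payload 10.2 kg.
Tool frame: the origin (TCP) lies midway between the tips of the shut fingers; the grasp point (between the pads) lies 19 mm behind it (env.hold_point_z is the distance from the TCP to the grasp point, in m); z points along the fingers, y is the line along which they close (so a half turn about z gives the same grasp; the last joint's range is limited). The gripper opens to 85 mm and grips with 20 to 120 N. Pads are 22 mm wide; open, the fingers measure 114 mm over their backs; the gripper's body (76 mm by 85 mm) begins 54 mm behind the grasp point. The pads swing forward as they close: fully open they stand 13 mm farther back than shut.
Start: joints at [-1.473, 0.313, 1.498, -0, 1.331, -0.223], TCP at [0.166, -0.498, 0.231] pointing down, gripper open.
Joint ranges: [-2.94, 2.94], [-0.97, 2.17], [0.19, 2.56], [-1.23, 4.37], [0.02, 3.11], [-2.88, 2.88]. Speed limits (rad/s): [2.39, 2.39, 3.01, 3.14, 3.14, 3.14].

### API

Orientations are given as a unit quaternion [x, y, z, w].
In Python, from bench import env, kinematics, monitor, eyes, job gives the robot as it stands. The module is installed in compiled form; this text tells all that it offers. Calls block until the motion is done:
- env.reach(position, orientation): joint-space move of the TCP to a pose.
- env.movel(position, velocity=0.15, frame=None, guard=None): straight line of the TCP; frame=None keeps the orientation; velocity is the mean speed in m/s. With guard (N) it stops when the force on the tool has changed by that much, and returns True; else False.
- env.set_joints(angles): joint-space move.
- env.release() and env.close_gripper(effort=None): open the fingers fully, or close them until they stop; effort is the grip in N (None keeps the last).
- env.hold(seconds).
- kinematics.ik(position, orientation): joint angles nearest the present ones, or None.
- monitor.sense(): the state.
- eyes.grab_frame(name): name is "scene" or "top" or "wrist"; returns a dict with "frame" (480x640x3 uint8, red, green, blue), "mtx" (3x3 intrinsics, pixels), "view" (4x4, takes a point from world to camera coordinates). Camera axes: x right, y down, z forward; pixel columns grow to the right and rows downward; lengths in m; the calibration is good to about 2 mm. A picture is of the moment at which its call begins. There is no depth.
A pose or a line that the arm cannot do raises env.MotionError and nothing moves.
- job.hand_in(): hands the job in; it is judged then, once.
The state is a dict: "clock": time; "joints": joint angles; "qvel": joint speeds; "joint_efforts": joint torques, N m; "position": TCP position; "ee_rot": TCP orientation; "contact_force": force on the tool from outside, world axes, zero at the start; "ft_torque": the same for the moment, N m; "finger_gap": opening from 0.0 (shut) to 1.0 (fully open); "gripper_force": force on a finger pad.
Only numpy, scipy, OpenCV 4.12 (cv2) and the standard library are available. Lean on these libraries where they do the work, as an engineer would, in place of code of your own. Each camera call takes 0.05 s, during which the arm holds its last target. There are 200 camera calls.

### The job

Take the big R-clip out of the wooden rack and secure the tow pin with it: push its straight leg down through the hole in the pin's end, bow square across the pin, until the bow has sprung over the pin and the clip is fully home, then let go. Leave the small R-clip where it stands in the rack.

Things in the scene. Friction and masses are not known exactly. Their poses are not given: they have to be found in the camera images.
- clip: Big R-clip, 8 mm steel wire, 118 mm tall, 150 g; flat in its y-z plane, z up. Origin: on the straight leg, at the point that meets the pin's middle when home. Leg runs down to a 5 mm tip at z = -48. Bow on the +y side: out to y = 29, down to z = -33 mm. Top: eye 36 mm wide, z = 10 to 70, filled by a 9 mm thick (x) black rubber pad; pinch it across x at z = 50. Starts with origin 73 mm above bench.
- clip_bow (a joint): How far the big clip's bow is sprung open, rad: 0 at rest, about 0.12 as its waist (18 mm below the clip's origin) passes the pin's widest part, back to nearly 0 once it has sprung over. Spring 2.5 N m/rad, hinged at the eye; pushing the clip home takes some 5 to 15 N downward.
- pin_hole (a point): Middle of the hole through a level 40 mm steel pin, on its axis, 75 mm above bench. x runs along the pin: free end at -30, first jaw lug at +45 mm (lugs top out 107 mm above bench); z up. Hole vertical, 12 mm square, right through; funnel mouth 28 mm wide at the pin's top, 12 mm wide from z = 8 down. Home: clip's origin here, eye in the mouth, clip's x along pin's x, bow on either side.
- small_clip: Small R-clip, 7 mm wire, 88 mm tall, not for this pin; stays. Origin on its leg 75 mm above bench, reaching 38 mm up, 50 mm down. Both clips stand leg down, leaning up to 5 degrees, 30 mm deep in holes 110 mm apart in a wooden rail 22 mm wide, 55 mm high, x roughly along the rail, the big bow hanging beside it: lift the big clip straight up 40 mm or more.
Mind the look-alikes: they are no part of the job. Leave any green or red look-alike of the clip alone. Of the things that look like the part that bears pin_hole, take the one that is farthest to the robot's right at the start.

How it is judged:
At the end, for the whole second after the job is handed in: The big clip's origin is within 9 mm of the middle of the pin's hole, its x axis within 20 degrees of the pin's axis, the clip upright within 15 degrees, its bow sprung back to less than 0.06 rad, at rest; the small clip is within 20 mm of where it stood (distance between clip and pin_hole below 0.009 m and angle between the x axis of clip and the x axis of pin_hole, either way round below 0.35 rad and angle between clip's own z axis and vertical below 0.26 rad and value of joint clip_bow below 0.06 rad and linear speed of clip below 0.02 m/s and distance of small_clip from where it was at the start of the episode below 0.02 m); the robot touches nothing.
It fails at once if the small clip is pulled up or knocked out of its hole (distance of small_clip from where it was at the start of the episode above 0.02 m).
It also fails if it takes over 38 s, if anything falls off the work surface, if the arm or the gripper's body presses on something with over 40 N, if the wrist force passes 120 N, or if a joint passes its speed limit or range.

## Working session

There is one attempt and no reset: what is moved stays moved. The work goes in short steps, each a Python script; the robot and the scene stay as the last script left them, time stands still between calls to the robot, and variables do not carry over. Pictures are saved under pics/ and viewed, at most 10 in all, crops included, and the job is handed in when it is done.

```bash
mkdir -p pics
cat > h.py <<'E'
import numpy as np, cv2
from bench import env, kinematics, monitor, eyes, job
def grab(n,tag):
    f=eyes.grab_frame(n); np.savez(f'pics/{tag}.npz',**{k:np.array(f[k]) for k in('frame','mtx','view')})
    cv2.imwrite(f'pics/{tag}.png',f['frame'][:,:,::-1]); return f
def load(tag): return dict(np.load(f'pics/{tag}.npz'))
def ray(f,uv):
    R=f['view'][:3,:3];t=f['view'][:3,3]
    d=R.T@np.linalg.solve(f['mtx'],[uv[0],uv[1],1]); return -R.T@t,d/np.linalg.norm(d)
def onz(f,uv,z):
    c,d=ray(f,uv); return c+d*(z-c[2])/d[2]
def proj(f,p):
    q=f['mtx']@(f['view'][:3,:3]@np.array(p)+f['view'][:3,3]); return q[:2]/q[2]
def tri(f,a,g,b):
    c,d=ray(f,a);e,h=ray(g,b)
    s=np.linalg.lstsq(np.c_[d,-h],e-c,rcond=None)[0]
    p,q=c+d*s[0],e+h*s[1]; return (p+q)/2,np.linalg.norm(p-q)
E
python3 - <<'E'
from h import *
for n in('scene','top'):
    f=grab(n,n); c,_=ray(f,(320,240)); print(n,c,f['mtx'][0,0],f['view'][:3,:3].round(2).tolist())
a,b=load('scene')['frame'],load('top')['frame']
E
```

```text
scene [ 1.10962237 -0.02624818  0.69950365] 530.1099001070595 [[0.22, 0.98, -0.01], [0.7, -0.16, -0.7], [-0.68, 0.15, -0.71]]
top [0.45827486 0.08172926 0.85048475] 503.3785900458052 [[0.0, -1.0, -0.01], [-0.99, -0.0, -0.14], [0.14, 0.01, -0.99]]
```

View pics/scene.png

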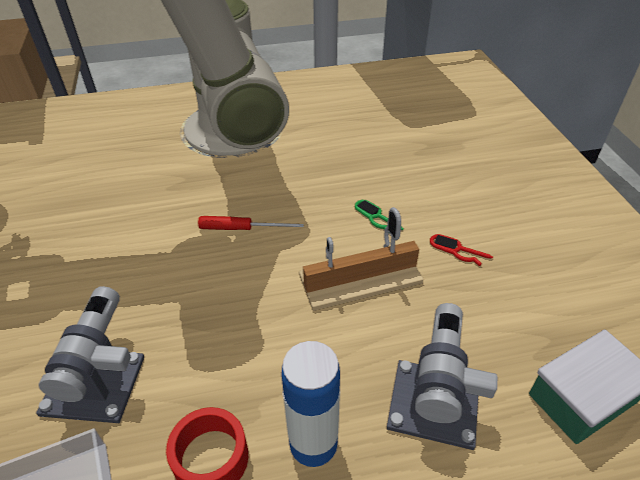

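View pics/top.png

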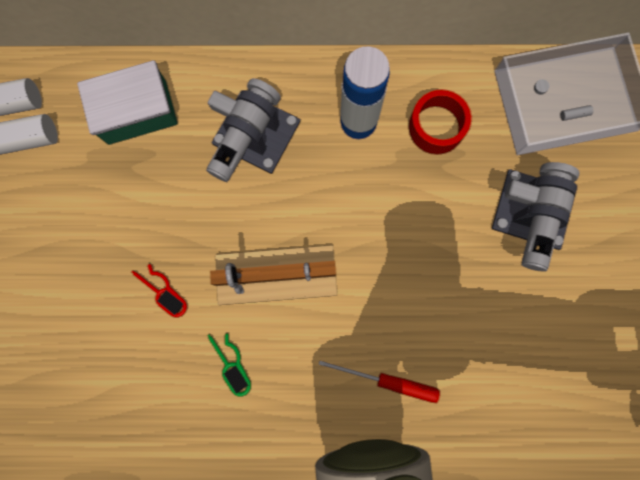

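Candidates for the pin: the one at top (226,155) / scene (448,322), and the one at top (543,246) / scene (98,300). In the top view, image right is world −y, the robot's right, so the pin at top (543,246) is the one meant. Big clip: top (233,275), scene (394,228), the taller one with the rubber pad. The small clip is at top (307,271), scene (330,252). The green and red clips lying flat are look-alikes. Next I confirm this in one enlarged crop.

Run:
```python
from h import *
s,t=load('scene')['frame'],load('top')['frame']
z=lambda i,x,y,w,h:cv2.resize(i[y:y+h,x:x+w],(400,300),interpolation=cv2.INTER_CUBIC)
o=np.vstack([np.hstack([z(t,480,155,120,90+30)[:300],z(s,30,280,130,98+40)]),np.hstack([z(t,205,240,80,60),z(s,360,195,80,60)])])
cv2.imwrite('pics/crop1.png',o[:,:,::-1])
f,g=load('top'),load('scene')
print('pinhole',onz(f,(543,246),.09),onz(g,(98,300),.09))
print('clip',onz(f,(233,275),.12),onz(g,(394,228),.12), 'small',onz(f,(307,271),.1))
```

```text
pinhole [ 0.56764858 -0.24580427  0.09      ] [ 0.55802843 -0.24241724  0.09      ]
clip [0.52039244 0.21961146 0.12      ] [0.5389345  0.21712104 0.12      ] small [0.52820452 0.11271373 0.1       ]
```

View pics/crop1.png

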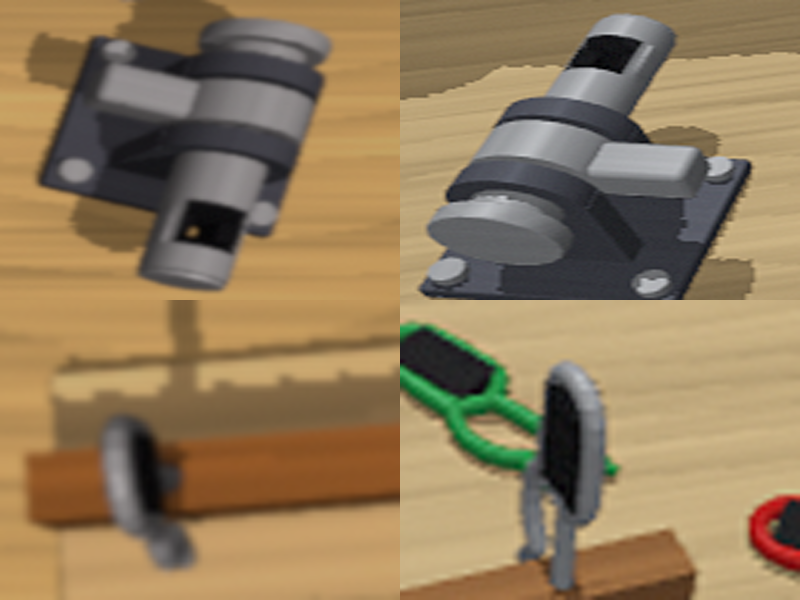

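The crop shows the funnel hole in the chosen pin's free end, top (543,246). It also shows the grey big clip with its pad at top (235,274) and scene (392,224), bow toward the robot. Now I hover above the clip and look from the wrist.

```bash
cat >> h.py <<'E'
from scipy.spatial.transform import Rotation as Ro
def down(u):  # tool pointing down, fingers closing along horizontal u; of the two half turns the one with the mid-range wrist
    y=np.array([u[0],u[1],0.])/np.hypot(*u[:2]); z=np.array([0,0,-1.])
    return Ro.from_matrix(np.c_[np.cross(y,z),y,z]).as_quat()
E
python3 - <<'E'
from h import *
f,g=load('top'),load('scene')
p,e=tri(f,(235,274),g,(392.2,224)); print('clip pad',p,e)
h,e=tri(f,(543,246),g,(98,300)); print('hole',h,e)
a,b=onz(f,(212,276),.055),onz(f,(335,268),.055); u=b-a; print('rail',a,b,u)
for s in(1,-1): print(s,kinematics.ik([p[0],p[1],.26],down(s*u)))
P=[p[0],p[1],.26]; q=min((kinematics.ik(P,down(s*u)) for s in(1,-1)),key=lambda j:9 if j is None else abs(j[5]))
env.set_joints(q); s=monitor.sense(); print(s['clock'],s['position'])
w=grab('wrist','w1'); print(ray(w,(320,240)),w['mtx'][0,0])
print([proj(w,[p[0],p[1],z]) for z in(.143,.123)])
E
```

```text
clip pad [0.52267061 0.21899816 0.1132565 ] 0.0020437607012868523
hole [ 0.56627056 -0.24029272  0.0996768 ] 0.0024740805657762935
rail [0.52429629 0.26517407 0.055     ] [0.53721516 0.07017533 0.055     ] [ 0.01291887 -0.19499874  0.        ]
1 [ 1.90083170e-01  3.87951673e-01  1.31820163e+00 -4.44089210e-16
  1.43543935e+00  1.69472513e+00]
-1 [ 1.90083170e-01  3.87951673e-01  1.31820163e+00 -4.44089210e-16
  1.43543935e+00 -1.44686752e+00]
2.925 [0.52292338 0.21837421 0.25996139]
(array([0.45627066, 0.21305931, 0.40093353]), array([ 0.26759382,  0.02475098, -0.96321386])) 394.9603431405642
[array([319.49615558, 232.44360972]), array([319.32933547, 225.52658849])]
```

View pics/w1.png

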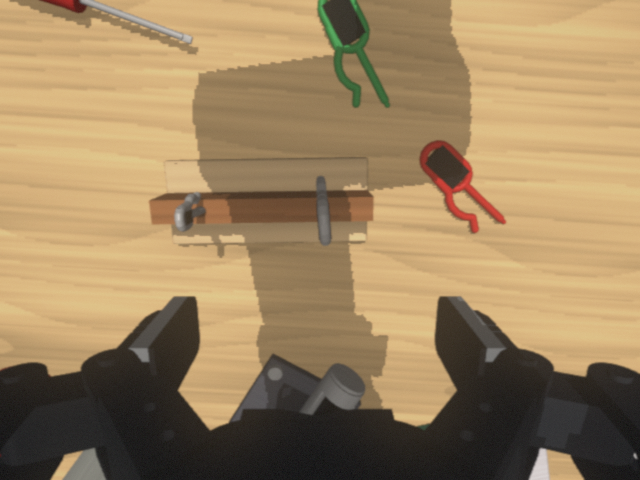

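The wrist view shows the clip edge-on from above. Its eye runs from about (322,190) to (325,243), with the bow end at (321,180) and the eye centre near (323,217). The small clip is at (187,212). The rail is level in the image, so the fingers are aligned. Next I refine the clip and hole positions, then grasp.

Run:
```python
from h import *
w,f,g=load('w1'),load('top'),load('scene')
c=onz(w,(323.5,217),.118); print('clip wrist',c)
def dark(f,x0,y0,x1,y1,th):
    m=(f['frame'][y0:y1,x0:x1].max(2)<th).astype(np.uint8)
    n,l,st,ce=cv2.connectedComponentsWithStats(m); 
    for k in range(1,n):
        if st[k,4]>30: print('  dark',ce[k]+[x0,y0],st[k]+[x0,y0,0,0,0])
print('top');dark(f,522,228,565,272,45); print('scene');dark(g,80,283,125,325,45)
for a,b in(((533.5,265),(557,180)),((525,258),(551,180))): pass
# pin/lug bright-edge axis: free-end face and far collar centres, top view
m=((f['frame'].max(2).astype(int)-f['frame'].min(2)<25)&(f['frame'].max(2)>85)&(f['frame'].max(2)<200)).astype(np.uint8)
for r in range(222,268,6):
    i=np.flatnonzero(m[r,515:570])+515; print(r,i.min() if len(i) else 0,i.max() if len(i) else 0)
```

```text
clip wrist [0.51726589 0.22173063 0.118     ]
top
  dark [542.97637795 244.57480315] [533 236  20  19 254]
scene
  dark [ 96.54150198 304.09090909] [ 86 296  22  18 253]
222 537 559
228 535 558
234 533 557
240 531 562
246 529 532
252 528 551
258 527 549
264 528 548
```

Run:
```python
from h import *
f,g=load('top'),load('scene')
h,e=tri(f,(543,244.6),g,(96.5,304.1)); print('hole',h,e,onz(f,(543,244.6),.091),onz(g,(96.5,304.1),.091))
a,b=onz(f,(538,261.5),.09),onz(f,(549,222),.09); print('axis',(b-a)/np.linalg.norm(b-a))
env.movel([.5195,.2208,.105],velocity=.12)
env.close_gripper(80); s=monitor.sense(); print(s['clock'],s['position'],s['finger_gap'],s['gripper_force'],s['contact_force'])
env.movel([.5195,.2208,.235],velocity=.12)
s=monitor.sense(); print(s['clock'],s['position'],s['finger_gap'],s['contact_force'])
S=grab('scene','s2'); w=grab('wrist','w2')
x,y=proj(S,[.5195,.2208,.2]).astype(int); print(x,y)
i=S['frame'][max(y-75,0):max(y-75,0)+150,x-100:x+100]; o=np.vstack([cv2.resize(i,(800,600))])
cv2.imwrite('pics/c2.png',cv2.resize(np.hstack([cv2.resize(i,(640,480)),w['frame']]),(800,300))[:,:,::-1]); print(x-100,max(y-75,0))
```

```text
hole [ 0.56915781 -0.24322937  0.09443109] 0.0014645078612741571 [ 0.56965487 -0.24550331  0.091     ] [ 0.56639529 -0.2436806   0.091     ]
axis [ 0.94824158 -0.31754985  0.        ]
5.1083 [0.51954005 0.22144902 0.10510508] 0.08836783217497195 78.0599031719612 [-0.4928771   5.31837494  0.3644988 ]
6.3417 [0.51921263 0.22065023 0.23406595] 0.0872999843547147 [ 1.05669234  0.90185332 -2.02813129]
397 180
297 105
```

View pics/c2.png

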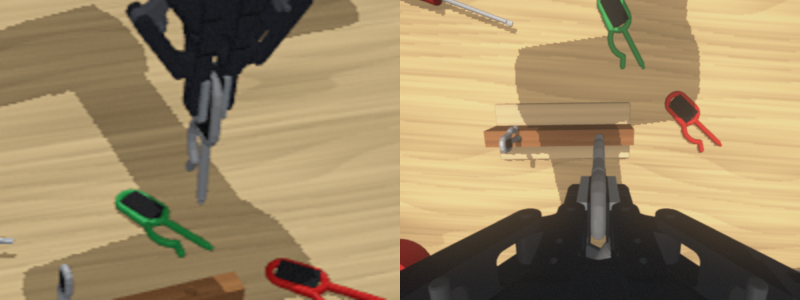

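The wrist and scene views show the big clip held by its pad, leg down, tip at about scene (398,205). The small clip still stands in the rack. Now I carry it above the hole and check leg against hole there.

Run:
```python
from h import *
u=np.array([.948,-.318,0]); P=[.568,-.244,.215]
js=[kinematics.ik(P,down(s*u)) for s in(1,-1)]; print([None if j is None else j[5] for j in js])
q=min((j for j in js if j is not None),key=lambda j:abs(j[5])); env.set_joints(q)
s=monitor.sense(); print(s['clock'],s['position'],s['contact_force'])
S=grab('scene','s3'); T=grab('top','t3'); w=grab('wrist','w3')
x,y=proj(S,[.568,-.244,.15]).astype(int); x0,y0=max(x-60,0),y-60; print('S',x0,y0,proj(S,[.568,-.244,.215-.079]))
a=cv2.resize(S['frame'][y0:y0+120,x0:x0+106],(530,600))
x,y=proj(T,[.568,-.244,.13]).astype(int); print('T',x-45,y-50)
b=cv2.resize(T['frame'][y-50:y+50,x-45:x+45],(270,300)); c=cv2.resize(w['frame'][80:380,185:455],(270,300))
cv2.imwrite('pics/c3.png',np.hstack([a,np.vstack([b,c])])[:,:,::-1])
```

```text
[np.float64(-0.2713506977830473), np.float64(2.870241955806746)]
8.15 [ 0.56830843 -0.24309703  0.21511089] [ 0.05303947  0.45411205 -1.62314249]
S 22 218 [ 86.23884479 284.93661646]
T 508 191
```

View pics/c3.png

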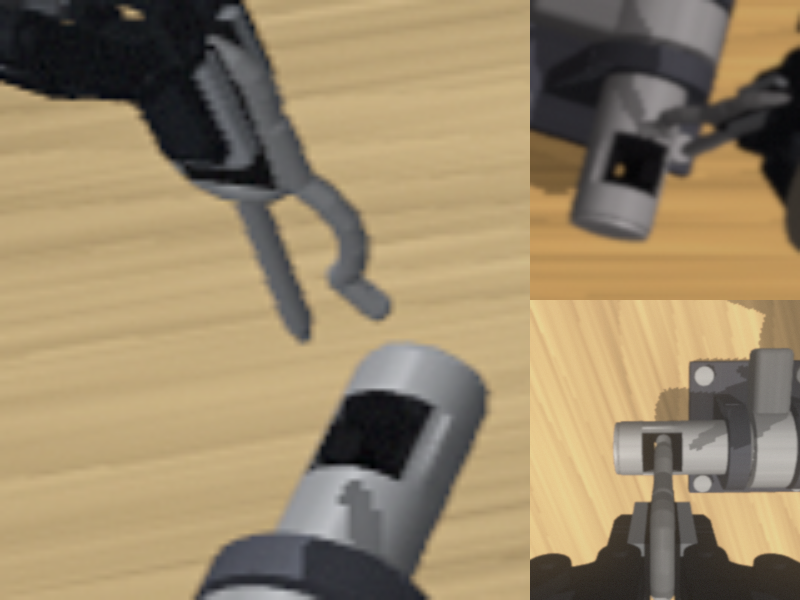

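The crop shows the clip broadside over the hole: leg tip at scene (83,285), bow on the +y side, pin hole at scene (96,305). I check these against projections of a nominal clip.

Run:
```python
from h import *
S,T,w=load('s3'),load('t3'),load('w3')
from scipy.spatial.transform import Rotation as Ro
c=np.array([.5683,-.2431,.234-.05]); n=np.array([.318,.948,0]) # clip y
sc=lambda p:(proj(S,p)-[22,218])*5
tc=lambda p:(proj(T,p)-[508,191])*3+[530,0]
wc=lambda p:(proj(w,p)-[185,80])+[530,300]
for nm,y,z in(('tip',0,-48),('legtop',0,8),('bowout',29,-5),('bowend',25,-33),('eyeL',-18,40)):
    p=c+n*y/1e3+[0,0,z/1e3]; print(nm,sc(p).round(),tc(p).round(),wc(p).round())
print('tip from scene',onz(S,(83,285),.137)-onz(S,proj(S,c+[0,0,-.048]),.137))
for nm,p in(('hole91',[.5685,-.2435,.091]),):print(nm,sc(p),tc(p),wc(p))
print('hole t3',onz(T,(508+(637-530)/3,191+163/3),.091),'hole w3',onz(w,(185+662-530,80+449-300),.091))
```

```text
tip [324. 335.] [670. 150.] [663. 465.]
legtop [256. 197.] [727. 131.] [663. 501.]
bowout [377. 238.] [650. 115.] [663. 431.]
bowend [394. 306.] [632. 128.] [663. 428.]
eyeL [146. 107.] [806. 132.] [663. 577.]
tip from scene [-0.00119509 -0.0053043   0.        ]
hole91 [372.63726316 435.94638278] [631.17130456 163.0531094 ] [663.27061238 447.13330995]
hole t3 [ 0.56852904 -0.24644542  0.091     ] hole w3 [ 0.56724606 -0.24448253  0.091     ]
```

The clip leans about 3° in the grip, with its tip about 5 mm toward −y. Along the pin it is aligned. I tilt the tool to bring the leg upright, then make a guarded entry.

```bash
cat >> h.py <<'E'
def tilted(t):
    u=np.array([.948,-.318,0]);u/=np.linalg.norm(u);n=np.array([-u[1],u[0],0])
    z=np.array([0,0,-1])+t*n; z/=np.linalg.norm(z); return Ro.from_matrix(np.c_[np.cross(u,z),u,z]).as_quat(),z
def tcp(G,t): return np.array(G)+.019*tilted(t)[1]
E
python3 - <<'E'
from h import *
t=.055; q,z=tilted(t); xy=[.568,-.2445]
env.reach(tcp(xy+[.215],t),q)
hit=env.movel(tcp(xy+[.178],t),velocity=.05,guard=6)
s=monitor.sense(); print(hit,s['clock'],s['position']-.019*z,s['contact_force'],s['ft_torque'])
S=grab('scene','s4');w=grab('wrist','w4')
x,y=proj(S,xy+[.12]).astype(int); x0,y0=max(x-60,0),y-60; print(x0,y0)
a=cv2.resize(S['frame'][y0:y0+120,x0:x0+106],(530,600)); c=cv2.resize(w['frame'][80:380,185:455],(270,300))
cv2.imwrite('pics/c4.png',np.hstack([a,np.vstack([c,c*0])])[:,:,::-1])
E
```

```text
False 9.4417 [ 0.5681388  -0.24461798  0.17832673] [ 0.09354531  0.70722247 -1.59268631] [-0.06383314 -0.01151224 -0.02234557]
29 232
```

View pics/c4.png

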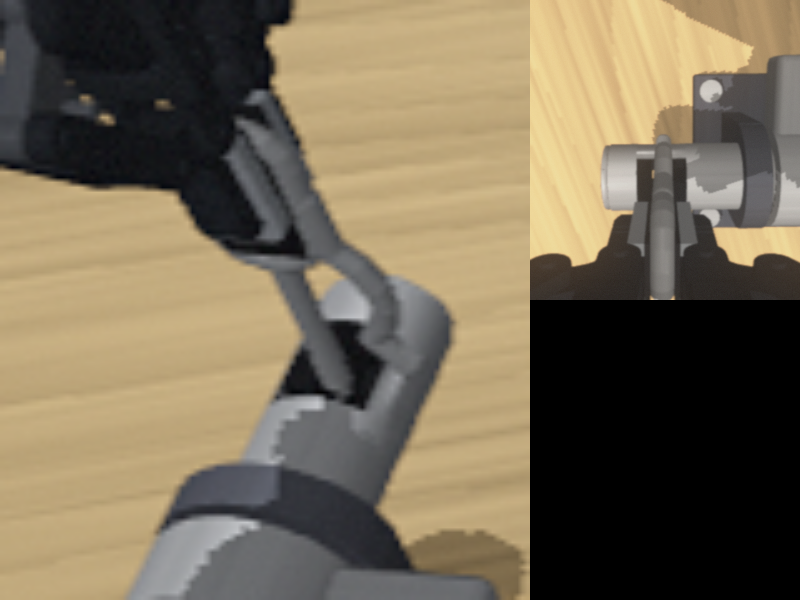

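The leg tip is inside the funnel mouth, crop (345,390), with no contact force, and the bow end is over the pin's +y flank. Now I push in stages.

Run:
```python
from h import *
t=.055; q,z=tilted(t); xy=[.568,-.2445]
for Z,g in((.168,14),(.156,30),(.146,35),(.136,35),(.1255,35)):
    hit=env.movel(tcp(xy+[Z],t),velocity=.05,guard=g)
    s=monitor.sense(); print(Z,hit,s['clock'],(s['position']-.019*z).round(4),s['contact_force'].round(1),s['ft_torque'].round(2))
    if hit: break
S=grab('scene','s5');w=grab('wrist','w5')
x,y=proj(S,xy+[.1]).astype(int); x0,y0=max(x-60,0),y-60; print(x0,y0)
a=cv2.resize(S['frame'][y0:y0+120,x0:x0+106],(530,600)); c=cv2.resize(w['frame'][80:380,185:455],(270,300))
cv2.imwrite('pics/c5.png',np.hstack([a,np.vstack([c,c*0])])[:,:,::-1])
```

```text
0.168 False 9.8917 [ 0.5678 -0.2444  0.1675] [ 0.8  0.6 -1.4] [-0.03  0.03  0.02]
0.156 False 10.2833 [ 0.5678 -0.2441  0.1555] [-0.1  1.9  0.1] [ 0.28 -0.07  0.01]
0.146 False 10.6333 [ 0.5677 -0.244   0.1452] [ 0.6  3.5 -2.6] [ 0.62 -0.19 -0.05]
0.136 False 10.9833 [ 0.5676 -0.2444  0.1353] [ 0.5  2.9 -3.3] [ 0.51 -0.12  0.01]
0.1255 False 11.3417 [ 0.568  -0.2453  0.1255] [ 0.3 -3.  -0.1] [-0.39  0.02 -0.01]
33 241
```

View pics/c5.png

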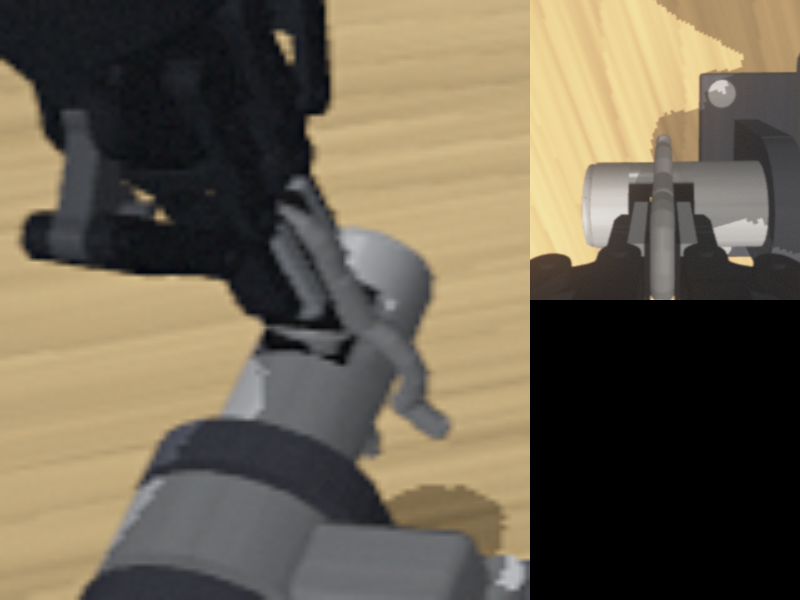

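The bow has passed below the pin's flank, its end at crop (440,425), i.e. scene (121,326). The eye sits in the mouth and the leg sticks out underneath. I check the height by projection, give a small extra push, then release and back off.

Run:
```python
from h import *
S=load('s5'); n=np.array([.318,.948,0])
for y,z in((20,-33),(29,-33),(22,-30)):print(y,z,(proj(S,np.array([.568,-.2445,.075])+n*y/1e3+[0,0,z/1e3])-[33,241])*5)
t=.055; q,z=tilted(t); xy=[.568,-.2445]
hit=env.movel(tcp(xy+[.1235],t),velocity=.03,guard=15)
s=monitor.sense(); print(hit,s['contact_force'].round(1),(s['position']-.019*z).round(4))
env.movel(tcp(xy+[.1265],t),velocity=.03,guard=8)
env.release()
s=monitor.sense(); print(s['clock'],s['contact_force'].round(1))
env.movel(tcp(xy+[.1265],t)-.13*z,velocity=.1); env.hold(.3)
s=monitor.sense(); print(s['clock'],s['contact_force'].round(1))
S=grab('scene','s6');T=grab('top','t6');w=grab('wrist','w6')
a=cv2.resize(S['frame'][230:350,33:139],(530,600)); b=cv2.resize(T['frame'][200:300,500:590],(270,300)); c=cv2.resize(w['frame'][80:380,185:455],(270,300))
cv2.imwrite('pics/c6.png',np.hstack([a,np.vstack([b,c])])[:,:,::-1])
f=lambda p:(proj(S,p)-[33,230])*5
for m,y,zz in(('bowend',25,-33),('eyetop',0,70),('eyeL',-18,40),('tip',0,-48)):print(m,f(np.array([.568,-.2445,.075])+n*y/1e3+[0,0,zz/1e3]).round())
```

```text
20 -33 [427.37175407 425.56796715]
29 -33 [455.97932712 427.94237143]
22 -30 [430.98139663 420.22156813]
False [-2.9 -4.5  7.9] [ 0.5683 -0.2457  0.125 ]
12.675 [ 0.5 -0.  -0.8]
14.425 [ 1.1 -0.2  0.8]
bowend [443. 482.]
eyetop [254. 254.]
eyeL [227. 318.]
tip [378. 504.]
```

View pics/c6.png

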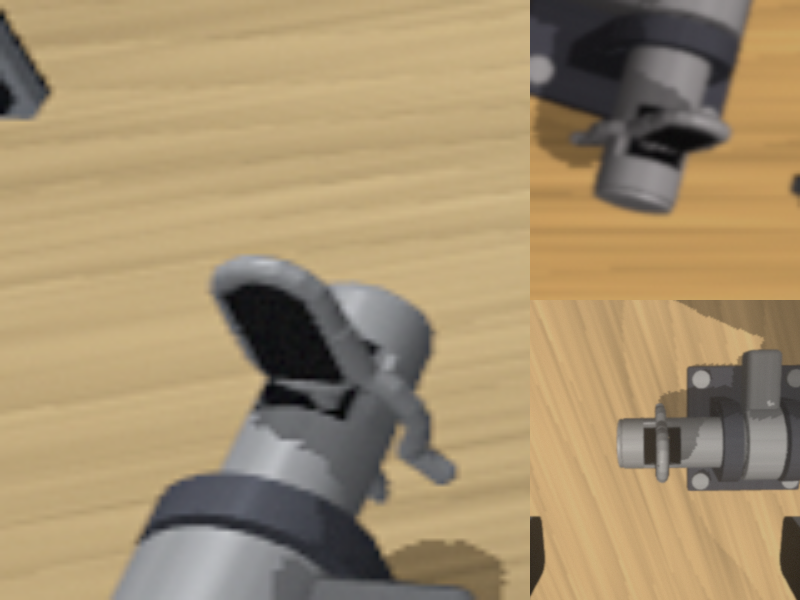

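The clip stands free and upright in the pin, square across it. The eye top is at crop (255,258) against (254,254) predicted for home, and the tip at (378,497) against (378,504). The gripper is clear.

```bash
python3 -c "
from h import *
print(job.hand_in())"
```

```text
the job is handed in; nothing more can be done
None
```

The big R-clip is fully home in the right-hand tow pin, bow sprung over and gripper clear; I left the small clip untouched in the rack and handed the job in at about 14.6 s on the robot's clock, though the hand-in gave no verdict.

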